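# Clip a travel spacer onto a damper shaft and push the bump stop home

## Robot

A 6-joint arm with a two-finger parallel gripper is mounted at the origin on the work surface. World frame = base frame: x ahead of the robot, y to its left, z up, the work surface at z = 0. Lengths are in m, angles in rad, forces in N, time in s.
With the tool pointing down it reaches from about 0.35 to 1 m from the base axis. Payload 7.1 kg.
Tool frame: the origin (TCP) lies between the finger pads; the fingertips stand 22 mm ahead of it and the grasp point (between the pads) lies 3 mm ahead of it; z points along the fingers, y is the line along which they close (so a half turn about z gives the same grasp; the last joint's range is limited). The gripper opens to 85 mm and grips with 20 to 120 N. Pads are 22 mm wide; open, the fingers measure 114 mm over their backs; the gripper's body (76 mm by 85 mm) begins 54 mm behind the grasp point. The pads swing forward as they close: fully open they stand 13 mm farther back than shut.
Start: joints at [1.268, 0.423, 1.63, -0, 1.089, -0.019], TCP at [0.175, 0.6, 0.253] pointing down, gripper open.
Joint ranges: [-3, 3], [-0.9, 2.11], [0.09, 2.58], [-1.31, 4.45], [0.11, 2.69], [-2.54, 2.54]. Speed limits (rad/s): [2.39, 2.39, 3.01, 3.14, 3.14, 3.14].

## Interface

Orientations are given as a rotation vector (axis times angle).
In Python, from rig import manip gives the robot as it stands. The module is installed in compiled form; this text tells all that it offers. Calls block until the motion is done:
- manip.move_to(position, orientation): joint-space move of the TCP to a pose.
- manip.servo_line(position, orientation=None, rate=0.15): straight line of the TCP; orientation=None keeps the orientation; rate is the mean speed in m/s.
- manip.set_joints(angles): joint-space move.
- manip.command_gripper(opening, f_grip=None): finger opening in m; f_grip is the grip in N (None keeps the last); returns when the fingers have stopped.
- manip.hold(seconds).
- manip.solve_ik(position, orientation): joint angles nearest the present ones, or None.
- manip.camera(name): name is "side" or "top" or "wrist"; returns a dict with "image" (400x640x3 uint8, red, green, blue), "fx", "fy", "cx", "cy" (pixels), "cam_to_world" (4x4, takes a point from camera to world coordinates); the wrist camera has in their place "mount" (4x4, takes a point from camera to tool coordinates, whose origin is the TCP and whose axes are the flange's). Camera axes: x right, y down, z forward; pixel columns grow to the right and rows downward; lengths in m; the calibration is good to about 2 mm. A picture is of the moment at which its call begins: read the wrist's pose just before it. There is no depth.
A pose or a line that the arm cannot do raises manip.IKError and nothing moves.
- manip.sign_off(): hands the job in; it is judged then, once.
Readings, each from a call of its own:
- manip.get_time(): time.
- manip.get_joint_positions(): joint angles.
- manip.get_joint_vel(): joint speeds.
- manip.get_tau(): joint torques, N m.
- manip.get_position(): TCP position.
- manip.get_ee_rot(): TCP orientation.
- manip.get_contact_force(): force on the tool from outside, world axes, zero at the start.
- manip.get_torque(): the same for the moment, N m.
- manip.get_width(): finger opening in m.
- manip.get_grip_force(): force on a finger pad.
Only numpy, scipy, OpenCV 4.12 (cv2) and the standard library are available. Lean on these libraries where they do the work, as an engineer would, in place of code of your own. Each camera call takes 0.05 s, during which the arm holds its last target. There are 200 camera calls.

## Task

Take the aluminium C-shaped clip standing on the bench, press it mouth-down over the bare shaft of the motorcycle damper, on the free length between the rubber bump stop and the end eye, until it snaps on and its bore sits right down on the shaft. Then slide it along the shaft so that it pushes the bump stop fully home against the damper body, hold it there with a firm push of about 15 N for about a second, and let go, leaving the clip snapped on, square to the shaft and flush against the bump stop. Never push on the damper with more than 30 N in any direction, and leave the other things on the bench where they are.

Things in the scene. Friction and masses are not known exactly. Their poses are not given: they have to be found in the camera images.
- clip: Loose open C-shaped clip, aluminium, about 130 g: 24 thick along x (its bore axis), 40 wide along y, 44 tall along z; same from either end. Origin: centre of its underside. It starts standing on its two legs, mouth down. Its outer sides (y = +-20) are flat: grip there. The slot is 16 wide, its flat roof 31 above the underside. From 14 down to 0 the mouth flares from 16 to 28 wide.
- clip_bore (a point): Point on the clip's centre line 24 above its underside: where the shaft's axis lies when the clip is right down on the shaft (roof on the shaft). Axes as the clip's. Snapped on, the clip drags along the shaft with about 3 to 7 N, more if it is also borne down on.
- clip_pins (a point): Point on the clip's centre line, 19 above its underside, midway between two sprung steel pins (6 diameter, along x) that stick 3 into the slot from each side, leaving 10 between them. The shaft spreads them as it enters: a push of 4 to 12 N, highest with the shaft axis 12 to 17 above the underside, gone once it passes 19; then they draw the clip down onto the shaft and hold it.
- shock: Motorcycle damper without spring, fixed level on a base plate (340 x 70 x 8). Origin on the bench top (z = 0) below the shaft's axis, in the plane of the body's end face; x along the shaft away from the body. Grey body 55 in diameter, x = 0 to -125; steel shaft 14 in diameter, axis 75 up, bare from 0 to 125 but for the bump stop; end eye 36 in diameter, x = 127 to 163.
- shaft_root (a point): Point on the shaft's axis in the damper body's end face, 75 above the bench; axes as the damper's: x along the shaft away from the body, z up.
- bump_stop: Black rubber sleeve on the shaft, 34 in diameter, 26 long. Origin on the shaft's axis at its end nearest the damper body; x along the shaft away from the body, so its outer face is at x = +26. It slides stiffly (about 3 N) and stays where it is left. It starts 15 to 35 short of home; home is its inner end on the damper body's end face (origin at shaft_root).
- spacer: Bystander: closed aluminium ring, 44 diameter, 30 tall, standing on the bench; origin at the centre of its underside.
- socket: Bystander: steel socket, 34 diameter, 42 tall, standing upright; origin at the centre of its underside.
- oil: Bystander: grey oil bottle, 72 diameter, 190 tall; origin at the centre of its underside.
- spanner: Bystander: steel spanner, 190 long, lying flat along its x; origin at its middle, on the underside.
Mind the look-alikes: they are no part of the job. What is shaped like the clip but brown, purple or turquoise is not meant.

How it is judged:
By the outcome, as a careful person would: the job done as asked, in the order asked, and still so for the second after the job is handed in, with the robot touching nothing.
It also fails if it takes over 64 s, if anything falls off the work surface, if the arm or the gripper's body presses on something with over 40 N, if the wrist force passes 120 N, or if a joint passes its speed limit or range.

## Working session

There is one attempt and no reset: what is moved stays moved. The work goes in short steps, each a Python script; the robot and the scene stay as the last script left them, time stands still between calls to the robot, and variables do not carry over. Pictures are saved under pics/ and viewed, at most 10 in all, crops included, and the job is handed in when it is done.

```bash
mkdir -p pics
cat > h.py <<'E'
import numpy as np, cv2
from scipy.spatial.transform import Rotation as R
from rig import manip
def shot(n,f):
    c=manip.camera(n); cv2.imwrite(f,c["image"][:,:,::-1]); return c
def ray(c,u,v,T=None):
    T=c["cam_to_world"] if T is None else T
    T=np.array(T); d=T[:3,:3]@np.array([(u-c["cx"])/c["fx"],(v-c["cy"])/c["fy"],1]); return T[:3,3],d/np.linalg.norm(d)
def onz(c,u,v,z,T=None):
    o,d=ray(c,u,v,T); return o+d*(z-o[2])/d[2]
def proj(c,p,T=None):
    T=np.array(c["cam_to_world"] if T is None else T); q=T[:3,:3].T@(np.array(p)-T[:3,3]); return np.array([c["fx"]*q[0]/q[2]+c["cx"],c["fy"]*q[1]/q[2]+c["cy"]])
def wristT(c):
    T=np.eye(4); T[:3,:3]=R.from_rotvec(manip.get_ee_rot()).as_matrix(); T[:3,3]=manip.get_position(); return T@np.array(c["mount"])
E
python3 - <<'E'
from h import *
import pickle
cs={}
for n in("top","side"):
    c=shot(n,f"pics/{n}0.png"); cs[n]=c; print(n,c["fx"],c["cx"],c["cy"],np.round(c["cam_to_world"],3).tolist())
pickle.dump(cs,open("c0.pkl","wb"))
print(manip.get_time(),manip.get_ee_rot(),manip.get_contact_force(),manip.get_width())
E
```

```text
top 445.31998750533467 317.75071401075684 199.2213619213092 [[0.025, -0.985, 0.171, 0.448], [-1.0, -0.024, 0.006, -0.044], [-0.002, -0.171, -0.985, 0.997], [0.0, 0.0, 0.0, 1.0]]
side 518.9366102261442 317.6082435180063 193.14545514591762 [[-0.966, -0.15, 0.21, 0.398], [-0.257, 0.617, -0.744, 0.685], [-0.018, -0.772, -0.635, 0.725], [0.0, 0.0, 0.0, 1.0]]
0.1 [-4.44293892e-01 -3.10982356e+00  2.21996202e-03] [0.06273627 0.63173669 0.12028425] 0.08510660093558339
```

View pics/top0.png

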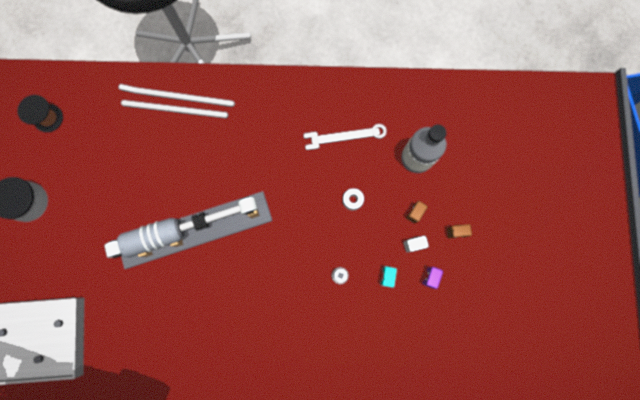

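View pics/side0.png

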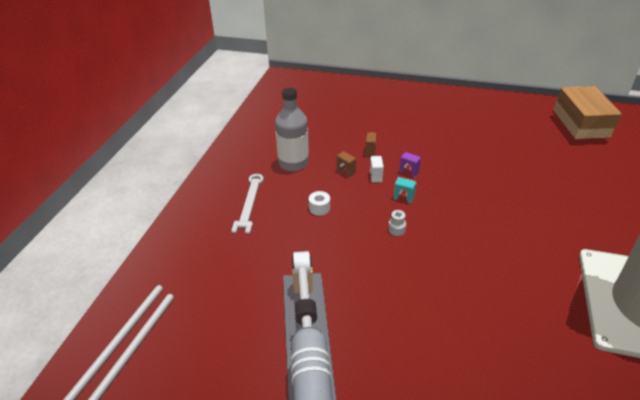

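The top view shows five clip-sized candidates: white/aluminium at (417,244), brown at (417,211) and (460,231), turquoise at (389,277), and purple at (433,277). The white one is the only aluminium C-shape that isn't brown, purple or turquoise. The round parts at (353,199) and (340,275) are the spacer and the socket. In the side view the white one is at (376,169). I'll confirm it in an enlarged crop.

Run:
```python
from h import *
import pickle
cs=pickle.load(open("c0.pkl","rb"))
a=cs["top"]["image"][190:300,320:480,::-1]; b=cs["side"]["image"][120:240,290:430,::-1]
a=cv2.resize(a,None,fx=2.5,fy=2.5,interpolation=3); b=cv2.resize(b,(400,343),interpolation=3)
o=np.zeros((343,800,3),np.uint8); o[:275,:400]=a; o[:,400:]=b; cv2.imwrite("pics/crop.png",o)
t=cs["top"]
for n,u,v,z in[("clip",417,243,.04),("eye",248,205,.093),("stop",202,221,.09),("body0",180,228,.1),("br",417,211,.04),("br2",460,231,.04),("purp",433,277,.04),("turq",389,277,.04),("oil",437,133,.19),("socket",340,275,.042),("spacer",353,199,.03)]: print(n,onz(t,u,v,z).round(3))
w=shot("wrist","pics/w0.png"); print(w["fx"],w["cx"],w["cy"],np.round(w["mount"],3).tolist())
```

```text
clip [ 0.524 -0.254  0.04 ]
eye [0.589 0.104 0.093]
stop [0.554 0.197 0.09 ]
body0 [0.538 0.238 0.1  ]
br [ 0.594 -0.254  0.04 ]
br2 [ 0.552 -0.346  0.04 ]
purp [ 0.453 -0.286  0.04 ]
turq [ 0.451 -0.193  0.04 ]
oil [ 0.721 -0.261  0.19 ]
socket [ 0.453 -0.09   0.042]
spacer [ 0.618 -0.116  0.03 ]
352.4100378444362 314.7258161105209 192.95973256667725 [[0.001, -0.951, -0.308, 0.079], [1.0, 0.001, 0.0, 0.0], [-0.0, -0.308, 0.951, -0.12], [0.0, 0.0, 0.0, 1.0]]
```

View pics/crop.png

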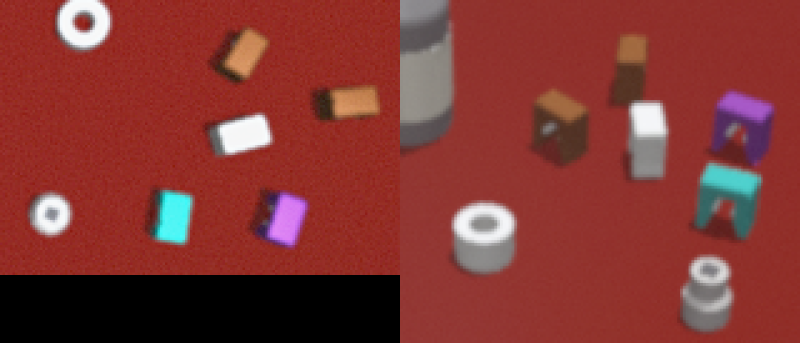

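The crop confirms it: the aluminium clip at top (417,244) / side (376,169) is a white block of clip size with its bore roughly along world x. I'll look closer with the wrist camera, at the clip first and then the damper.

```bash
cat >> h.py <<'E'
def ori(a):
    x=np.array([a[0],a[1],0.]);x/=np.linalg.norm(x);z=np.array([0,0,-1.]);return R.from_matrix(np.c_[x,np.cross(z,x),z]).as_rotvec()
E
python3 - <<'E'
from h import *
import pickle
d=np.array([.36,-.93])/np.hypot(.36,.93)
for s in(1,-1): print("shaft",s,manip.solve_ik([.565,.16,.11],ori(s*d)))
for s in(1,-1): print("clip",s,manip.solve_ik([.524,-.254,.05],ori([s*1,0.2*s])))
o=ori(-d)if manip.solve_ik([.565,.16,.25],ori(-d)) is not None else ori(d)
def take(p,o,n):
    manip.move_to(p,o);manip.hold(.2);T=None
    T0=np.eye(4);T0[:3,:3]=R.from_rotvec(manip.get_ee_rot()).as_matrix();T0[:3,3]=manip.get_position()
    c=shot("wrist",f"pics/{n}.png");c["T"]=T0@np.array(c["mount"]);pickle.dump(c,open(n+".pkl","wb"))
take([.56,.17,.27],ori([-1,.3]),"wd")
take([.524,-.254,.2],ori([-1,0]),"wc")
print(manip.get_time())
a=cv2.imread("pics/wd.png");b=cv2.imread("pics/wc.png")
cv2.imwrite("pics/both.png",np.vstack([cv2.resize(x,(480,300),interpolation=3) for x in(a,b)]))
E
```

```text
shaft 1 None
shaft -1 [ 2.55694049e-01  5.64272303e-01  1.79725383e+00 -8.88178420e-16
  7.80066516e-01 -1.13639609e-01]
clip 1 [-0.4717965   0.65685255  1.81945067  0.          0.66528943  0.90160427]
clip -1 [-0.4717965   0.65685255  1.81945067  0.          0.66528943 -2.23998839]
4.3083
```

View pics/both.png

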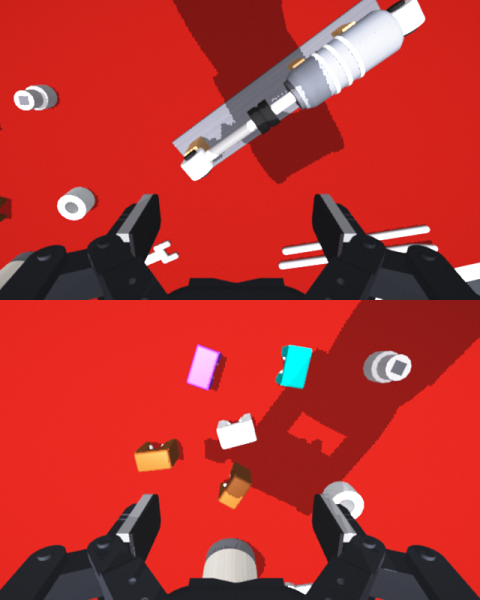

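The upper image is the damper: body end near (295,95), black stop near (262,115) and eye near (197,160). The lower image is the white clip at about (237,432), with the look-alikes around it. These are pixels of the scaled composite. Next I'll segment both.

Run:
```python
from h import *
import pickle
c=pickle.load(open("wc.pkl","rb"));im=c["image"].astype(int)
m=((im.min(2)>110)&(im.max(2)-im.min(2)<40)).astype(np.uint8);m[:150]=0;m[206:]=0;m[:,:270]=0;m[:,360:]=0
print("levels",[im[v,u].tolist() for v,u in((175,316),(165,318),(158,318),(185,316))])
for th in(110,170,210,235):
    mm=m*(im.min(2)>th).astype(np.uint8);cs,_=cv2.findContours(mm,0,2);k=max(cs,key=cv2.contourArea)
    P=np.array([onz(c,u+0.0,v,.044,c["T"])[:2] for u,v in k[:,0]],np.float32)*1000
    print(th,cv2.contourArea(k),cv2.minAreaRect(P),cv2.boundingRect(k))
cr=cv2.resize(im[145:210,270:360].astype(np.uint8)[:,:,::-1],None,fx=4.4,fy=4.4,interpolation=0)
d=pickle.load(open("wd.pkl","rb"));crd=cv2.resize(d["image"][95:250,230:430,::-1],None,fx=2,fy=2,interpolation=3)
o=np.zeros((310,800,3),np.uint8);o[:cr.shape[0],:cr.shape[1]]=cr;o[:,400:]=crd;cv2.imwrite("pics/crop2.png",o)
print("T",d["T"].round(3).tolist())
```

```text
levels [[255, 255, 255], [255, 255, 255], [235, 46, 40], [255, 255, 255]]
110 1601.0 ((520.511962890625, -253.69503784179688), (31.6865234375, 40.273284912109375), 16.30283546447754) (289, 151, 54, 48)
170 1583.0 ((520.5391845703125, -253.75918579101562), (31.608497619628906, 40.09873962402344), 16.06397819519043) (289, 151, 53, 48)
210 1456.5 ((520.6304931640625, -253.71420288085938), (31.19982147216797, 39.79240417480469), 15.610095977783203) (289, 152, 53, 47)
235 1288.5 ((523.8460693359375, -252.8248748779297), (24.32472038269043, 39.39776611328125), 15.132917404174805) (289, 160, 53, 39)
T [[0.286, 0.912, 0.295, 0.484], [0.958, -0.272, -0.088, 0.193], [0.0, 0.308, -0.951, 0.39], [0.0, 0.0, 0.0, 1.0]]
```

View pics/crop2.png

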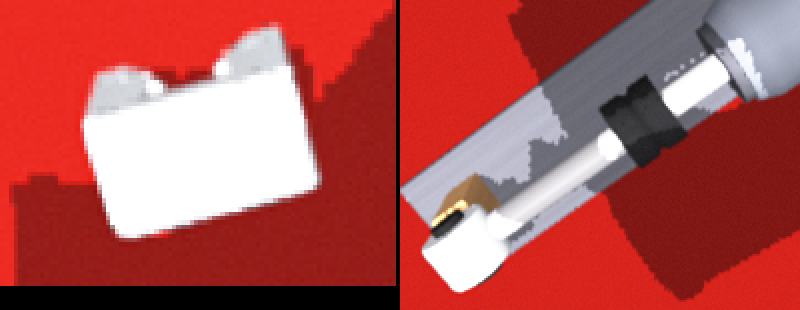

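The left crop shows the clip's top face as a rectangle that measures 24.3 x 39.4 mm at z = 44, matching the spec, with the bore axis 15° from x. The right crop shows the shaft running from about (500,215) to (720,75), with the stop at about (643,120). Now I'll fit the shaft axis.

Run:
```python
from h import *
import pickle
d=pickle.load(open("wd.pkl","rb"));g=d["image"].astype(np.float32)
f=lambda u,v:np.array([230+(u-400)/2,95+v/2])
E=onz(d,*f(505,218),.075,d["T"]);S=onz(d,*f(712,83),.075,d["T"])
for name,c,T in(("wd",d,d["T"]),):
    for it in range(2):
        ax=(E-S)/np.linalg.norm(E-S);n=np.cross([0,0,1],ax)
        mids=[]
        for s in np.linspace(.012,.055,9) if True else []:
            p=E-ax*s
            ts=np.arange(-.02,.0201,.0005)
            q=np.array([proj(c,p+n*t,T) for t in ts],np.float32)
            pr=cv2.remap(g,q[:,0][None],q[:,1][None],1)[0]
            grad=np.abs(np.gradient(cv2.GaussianBlur(pr,(1,5),1),axis=0)).sum(1)
            lo=(ts<-.003)&(ts>-.012);hi=(ts>.003)&(ts<.012)
            a=ts[lo][grad[lo].argmax()];b=ts[hi][grad[hi].argmax()];mids.append((s,a*1e3,b*1e3,(a+b)/2))
        if it==1: print(np.round([m[1:3] for m in mids],1).tolist())
        M=np.array(mids);ok=np.abs(M[:,2]-M[:,1]-14)<2.5;print(ok.sum())
        k=np.polyfit(M[ok,0],M[ok,3],1)
        E,S=E+n*k[1],S+n*np.polyval(k,np.linalg.norm(E-S))
ax=(E-S)/np.linalg.norm(E-S);print("axis",ax.round(4),"E",E.round(4),"S",S.round(4),np.degrees(np.arctan2(ax[1],ax[0])))
# along-axis brightness on top line
ts=np.arange(-.06,.16,.002)
for off,z in((0,.082),):
    q=np.array([proj(d,E-ax*t+[0,0,z-.075],d["T"]) for t in ts],np.float32)
    print([(int(t*1000),int(x)) for t,x in zip(ts,cv2.remap(g,q[:,0][None],q[:,1][None],1)[0].mean(1))])
pickle.dump((E,ax),open("ax.pkl","wb"))
# check with top cam + plate edges
t=pickle.load(open("c0.pkl","rb"))["top"]
print("top px of E,S",proj(t,E),proj(t,S))
```

```text
8
[[-5.5, 7.0], [-9.5, 6.5], [-11.5, 6.5], [-6.0, 6.5], [-6.0, 6.5], [-6.5, 6.5], [-6.5, 7.0], [-6.5, 6.5], [-6.5, 6.5]]
8
axis [ 0.3078 -0.9515  0.    ] E [0.5832 0.1313 0.075 ] S [0.5481 0.2399 0.075 ] -72.07401430237822
[(-60, 93), (-57, 93), (-55, 91), (-53, 93), (-51, 94), (-49, 93), (-47, 92), (-45, 93), (-43, 92), (-41, 98), (-39, 247), (-37, 255), (-35, 255), (-33, 255), (-31, 255), (-29, 255), (-27, 255), (-25, 255), (-23, 255), (-21, 255), (-19, 255), (-17, 255), (-15, 255), (-13, 255), (-11, 255), (-9, 254), (-7, 253), (-5, 255), (-3, 255), (-1, 255), (0, 255), (2, 254), (4, 240), (6, 238), (8, 239), (10, 240), (12, 240), (14, 241), (16, 241), (18, 242), (20, 242), (22, 243), (24, 243), (26, 243), (28, 243), (30, 243), (32, 243), (34, 243), (36, 244), (38, 243), (40, 243), (42, 243), (44, 243), (46, 243), (48, 242), (50, 241), (52, 241), (54, 241), (56, 243), (58, 255), (60, 255), (62, 255), (64, 255), (66, 170), (68, 64), (70, 66), (72, 66), (74, 64), (76, 61), (78, 55), (80, 56), (82, 65), (84, 64), (86, 63), (88, 63), (90, 65), (92, 144), (94, 255), (96, 255), (98, 255), (100, 255), (102, 255), (104, 255), (106, 255), (108, 255), (110, 255), (112, 255), (114, 255), (116, 255), (118, 255), (120, 255), (122, 134), (124, 192), (126, 199), (128, 238), (130, 249), (132, 250), (134, 198), (136, 187), (138, 191), (140, 191), (142, 189), (144, 188), (146, 186), (148, 186), (150, 187), (152, 188), (154, 189), (156, 188), (158, 188)]
top px of E,S [236.23934969 208.99701169] [183.19432913 224.39896205]
```

Run:
```python
from h import *
import pickle
d=pickle.load(open("wd.pkl","rb"));g=d["image"].astype(np.float32);E,ax=pickle.load(open("ax.pkl","rb"));n=np.cross([0,0,1],ax)
M=[]
for s in np.r_[np.arange(.006,.064,.0025),np.arange(.096,.119,.0025)]:
    ts=np.arange(-.012,.01201,.0005);q=np.array([proj(d,E-ax*s+n*t,d["T"]) for t in ts],np.float32)
    gr=np.abs(np.gradient(cv2.remap(g,q[:,0][None],q[:,1][None],1)[0],axis=0)).sum(1)
    lo=ts<-.004;hi=ts>.004;a=ts[lo][gr[lo].argmax()];b=ts[hi][gr[hi].argmax()];M.append((s,(a+b)/2,b-a))
M=np.array(M);ok=np.abs(M[:,2]-.0135)<.0012;k=np.polyfit(M[ok,0],M[ok,1],1)
print(ok.sum(),k,np.round(1e3*(M[ok,1]-np.polyval(k,M[ok,0])),1),M[ok,0])
E=E+n*k[1];ax=ax-n*k[0];ax/=np.linalg.norm(ax);pickle.dump((E,ax),open("ax.pkl","wb"))
print("axis deg",np.degrees(np.arctan2(ax[1],ax[0])),E)
# pick
b=np.radians(15.1);o=ori([-np.cos(b),-np.sin(b)]);p=np.array([.5238,-.2530,0])
manip.command_gripper(.064,60)
manip.servo_line(p+[0,0,.11],o,.2);f0=manip.get_contact_force()
manip.servo_line(p+[0,0,.034],o,.12);print(np.array(manip.get_contact_force())-f0)
manip.command_gripper(.03,60);print(manip.get_width(),manip.get_grip_force(),np.array(manip.get_contact_force())-f0)
manip.servo_line(p+[0,0,.15],o,.15);manip.hold(.2);print(manip.get_width(),np.array(manip.get_contact_force())-f0,manip.get_time())
```

```text
29 [-0.03410982  0.00142339] [ 0.3  0.1 -0.3 -0.2 -0.3 -0.2 -0.  -0.2 -0.4  0.5  0.3  0.4  0.2  0.1
 -0.1  0.7 -0.2 -0.3 -0.3  0.1 -0.1  0.   0.1 -0.3 -0.2  0.1 -0.1  0.
  0.1] [0.006  0.0085 0.011  0.0135 0.026  0.0285 0.0335 0.036  0.0385 0.041
 0.0435 0.046  0.0485 0.051  0.0535 0.056  0.0585 0.061  0.0635 0.096
 0.0985 0.101  0.1035 0.106  0.1085 0.111  0.1135 0.116  0.1185]
axis deg -70.12042300690928 [0.58455425 0.13178767 0.075     ]
[ 0.44376159 -1.13054672 -0.28615333]
0.03912734215313194 60.45597553253174 [ 0.09909548 -0.08286709  6.42015132]
0.03923833747926326 [-0.86472904 -0.22828056 -0.87460831] 7.5
```

Run:
```python
from h import *
import pickle
E,ax=pickle.load(open("ax.pkl","rb"));o=ori(-ax[:2])
P=E-ax*.030
manip.move_to([*P[:2],.20],o);manip.hold(.3)
T0=np.eye(4);T0[:3,:3]=R.from_rotvec(manip.get_ee_rot()).as_matrix();T0[:3,3]=manip.get_position()
d=shot("wrist","pics/wh.png");d["T"]=T0@np.array(d["mount"]);pickle.dump(d,open("wh.pkl","wb"))
print(manip.get_time(),T0.round(4).tolist(),manip.get_contact_force())
s=shot("side","pics/s1.png");pickle.dump(s,open("s1.pkl","wb"))
g=d["image"].astype(np.float32);n=np.cross([0,0,1],ax)
for a in(0,.03,.06,.08,.1,.12):print(a,proj(d,E-ax*a,d["T"]).round(1))
```

```text
9.7583 [[-0.3396, 0.9406, -0.0, 0.5744], [0.9406, 0.3396, -0.0, 0.1596], [-0.0, -0.0001, -1.0, 0.2], [0.0, 0.0, 0.0, 1.0]] [ 0.06400082 -1.26003637 -0.78762705]
0 [314.3 229.4]
0.03 [314.3 191.7]
0.06 [314.3 151.1]
0.08 [314.3 122.4]
0.1 [314.3  92.2]
0.12 [314.3  60.3]
```

View pics/wh.png

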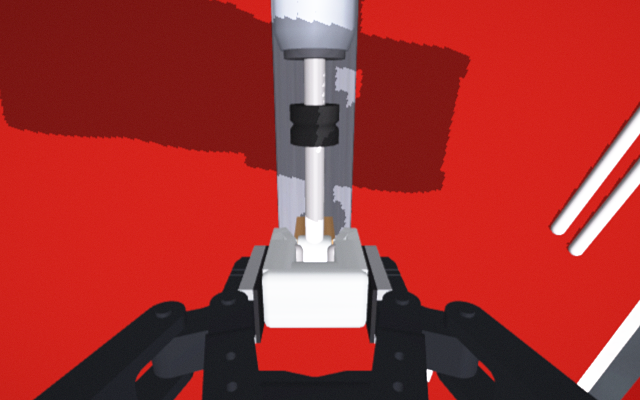

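The held clip sits centred over the shaft, both at column about 315. The shaft runs vertically in the image, the stop spans rows 103-145 and the body end is at about row 57. I'll check the slope numerically, then press down with force watching.

Run:
```python
from h import *
import pickle
d=pickle.load(open("wh.pkl","rb"));g=d["image"].astype(int)
rows=[];
for v in list(range(62,100,4))+list(range(152,212,5)):
    r=g[v,290:340].min(1);gr=np.abs(np.diff(r));lo=gr[5:22].argmax()+5;hi=gr[28:45].argmax()+28;rows.append((v,290.5+(lo+hi)/2,hi-lo))
A=np.array(rows);ok=(A[:,2]>14)&(A[:,2]<26);A=A[ok];k=np.polyfit(A[:,0],A[:,1],1);print(A.T.round(1).tolist());print("slope deg",np.degrees(k[0]),np.polyval(k,190),d["cx"])
E,ax=pickle.load(open("ax.pkl","rb"));o=ori(-ax[:2]);P=E-ax*.030;n=np.cross([0,0,1],ax)
manip.servo_line([*P[:2],.122],o,.12);manip.hold(.3)
f0=np.mean([manip.get_contact_force() for _ in range(3)],0);print(f0,manip.get_position());np.save("f0.npy",f0)
z=.120;t0=manip.get_time();out=[]
while z>.080:
    manip.servo_line([*P[:2],z],o,.03)
    f=np.array(manip.get_contact_force())-f0
    out.append((round(z*1e3,1),round(manip.get_position()[2]*1e3,1),*np.round([f@ax,f@n,f[2]],1)))
    if abs(f@n)>8 or abs(f@ax)>10 or f[2]>(18 if z>.089 else 14): break
    z-=.001
for x in out:print(*x)
print(manip.get_time()-t0,manip.get_width(),manip.get_time())
```

```text
[[62.0, 66.0, 70.0, 74.0, 78.0, 82.0, 86.0, 90.0, 94.0, 98.0, 152.0, 157.0, 162.0, 167.0, 172.0, 182.0, 192.0, 202.0, 207.0], [314.0, 314.0, 314.0, 314.0, 314.5, 314.5, 314.5, 314.0, 314.5, 314.5, 314.0, 314.0, 314.0, 314.0, 314.0, 314.5, 315.0, 314.0, 314.0], [21.0, 21.0, 21.0, 21.0, 20.0, 20.0, 20.0, 21.0, 20.0, 20.0, 19.0, 19.0, 19.0, 19.0, 19.0, 18.0, 17.0, 19.0, 19.0]]
slope deg -0.0020907726441880543 314.2081889797582 314.7258161105209
[ 0.79221209 -0.6836125  -1.36629863] [0.57468121 0.16008766 0.12264832]
120.0 119.9 -1.0 0.2 0.5
119.0 118.9 -1.6 -0.9 0.1
118.0 117.9 -1.3 -0.6 -0.4
117.0 116.9 -1.0 -0.3 0.3
116.0 115.9 -1.5 -0.7 -0.0
115.0 114.9 -1.6 -0.6 -0.1
114.0 113.9 -0.8 -1.1 0.6
113.0 112.9 -2.0 -0.1 0.8
112.0 111.9 -1.5 -1.0 0.1
111.0 110.9 -0.6 -0.2 0.0
110.0 109.9 -0.3 -0.7 -0.9
109.0 108.9 -1.6 -0.2 -0.6
108.0 107.9 -0.8 -0.3 -1.5
107.0 106.9 -0.8 -0.2 0.5
106.0 105.9 -1.4 0.1 0.6
105.0 104.9 -0.8 -0.5 0.5
104.0 103.9 -1.5 -0.1 0.2
103.0 102.9 -1.4 -0.2 0.4
102.0 101.9 -0.8 -0.2 -0.8
101.0 100.9 -0.4 -0.8 1.0
100.0 99.9 -0.7 -0.1 -1.0
99.0 98.9 -0.1 -0.6 -0.4
98.0 97.9 -0.3 -0.6 0.2
97.0 97.0 -0.4 -1.8 0.6
96.0 96.1 -1.5 -1.0 2.6
95.0 95.1 -0.1 -1.0 4.5
94.0 93.9 -0.7 -1.1 3.3
93.0 92.8 -0.5 -0.3 2.3
92.0 91.8 -0.7 -0.9 1.8
91.0 90.8 -0.9 -0.5 0.3
90.0 89.8 -0.8 -1.2 -0.5
89.0 88.8 -1.1 -1.6 -0.5
88.0 87.8 -0.6 -0.8 -1.1
87.0 86.8 -0.8 -0.7 -0.7
86.0 86.1 -1.2 -1.1 1.7
85.0 86.0 -1.5 -5.9 9.6
84.0 85.9 -1.9 -7.9 18.8
9.25 0.03927217133968091 20.1583
```

Run:
```python
from h import *
import pickle
E,ax=pickle.load(open("ax.pkl","rb"));o=ori(-ax[:2]);n=np.cross([0,0,1],ax);f0=np.load("f0.npy")
def go(s,z,dn,rate): 
    p=E-ax*s+n*dn;manip.servo_line([p[0],p[1],z],o,rate)
    f=np.mean([manip.get_contact_force() for _ in range(2)],0)-f0
    q=(np.array(manip.get_position())-E);print(round(s*1e3,1),"pos",round(-q@ax*1e3,1),round(q[2]*1e3+75,1),"F",np.round([f@ax,f@n,f[2]],1));return f
z=.0858;dn=0;s=.030
f=go(s,z,dn,.03)
while s<.1:
    s+=.003 if s<.0755 else .0007
    f=go(s,z,dn,.04 if s<.076 else .01)
    z+=np.clip((f[2]-1)*.00004,-.0003,.0003)
    if abs(f@n)>3: dn+=np.clip(f@n*.00005,-.0003,.0003)
    if f@ax>13 or np.abs([f@n,f[2]]).max()>15: break
print(dn,z,manip.get_time());np.save("st.npy",[s,z,dn])
```

```text
30.0 pos 30.0 86.0 F [-1.3 -2.9  6.8]
33.0 pos 32.7 86.0 F [ 2.1 -2.6  6.7]
36.0 pos 35.9 86.1 F [ 1.  -3.5  5.3]
39.0 pos 39.1 86.1 F [ 1.3 -2.2  2.6]
42.0 pos 42.3 86.1 F [ 0.8 -0.9  1.2]
45.0 pos 45.4 86.1 F [-0.1 -1.4  0.1]
48.0 pos 48.4 86.1 F [-0.7 -0.3 -0.7]
51.0 pos 51.3 86.1 F [-0.5 -1.1 -0.6]
54.0 pos 54.2 86.1 F [-1.2 -0.6  0.2]
57.0 pos 57.0 86.1 F [ 2.8 -1.1  0.9]
60.0 pos 59.9 86.1 F [ 2.6 -1.1  1.9]
63.0 pos 63.0 86.1 F [ 2.9 -1.1  0.5]
66.0 pos 66.0 86.1 F [3.2 0.2 1.8]
69.0 pos 69.1 86.1 F [ 1.7 -0.4  0.5]
72.0 pos 72.0 86.1 F [ 2.8 -1.4  1.3]
75.0 pos 75.1 86.1 F [ 2.3 -0.7  0.6]
78.0 pos 77.8 86.1 F [ 5.2 -2.2  0.7]
78.7 pos 78.4 86.1 F [ 5.5 -1.1  1.1]
79.4 pos 79.1 86.1 F [ 4.3 -0.6  1.2]
80.1 pos 79.8 86.1 F [ 3.2 -2.   1.8]
80.8 pos 80.5 86.1 F [ 4.2 -1.   1.2]
81.5 pos 81.2 86.1 F [ 4.6 -1.1  1.3]
82.2 pos 81.9 86.1 F [ 4.5 -0.3  1. ]
82.9 pos 82.7 86.1 F [ 3.9 -0.7  1. ]
83.6 pos 83.3 86.1 F [ 4.4 -1.   1. ]
84.3 pos 83.6 86.1 F [ 7.2 -0.1  0.3]
85.0 pos 83.7 86.1 F [11.5 -1.6  0.6]
85.7 pos 83.7 86.2 F [14.6 -1.   1.4]
-0.00017642660649679184 0.08611298389303754 27.3583
```

Run:
```python
from h import *
import pickle
E,ax=pickle.load(open("ax.pkl","rb"));o=ori(-ax[:2]);n=np.cross([0,0,1],ax);f0=np.load("f0.npy");s,z,dn=np.load("st.npy")
def to(s,z,r): p=E-ax*s+n*dn;manip.servo_line([p[0],p[1],z],o,r)
F=lambda:(lambda f:np.round([f@ax,f@n,f[2]],1))(np.mean([manip.get_contact_force() for _ in range(3)],0)-f0)
s+=.0001;to(s,z,.01)
for _ in range(6): manip.hold(.22);print(F(),manip.get_time())
to(.0842,z,.01);manip.hold(.1);print("eased",F())
manip.command_gripper(.062);manip.hold(.2);print("open",manip.get_width(),F())
to(.0837,.19,.1)
to(.055,.22,.15);manip.hold(.2)
T0=np.eye(4);T0[:3,:3]=R.from_rotvec(manip.get_ee_rot()).as_matrix();T0[:3,3]=manip.get_position()
d=shot("wrist","pics/wf.png");d["T"]=T0@np.array(d["mount"]);pickle.dump(d,open("wf.pkl","wb"))
w=d["image"][20:260,200:440,::-1];sd=shot("side","pics/s2.png")["image"][240:380,240:380,::-1]
cv2.imwrite("pics/fin.png",np.hstack([cv2.resize(w,(400,400),interpolation=3),cv2.resize(sd,(400,400),interpolation=3)]))
print(manip.get_time(),"clip expected px",proj(d,E-ax*.0837+n*dn+[0,0,.02],d["T"]))
```

```text
[14.7 -1.4  1.7] 27.825
[15.4 -1.   1.9] 28.0417
[14.7 -0.7  0.3] 28.2583
[15.2 -0.6  0.6] 28.475
[14.7 -0.3  1.2] 28.6917
[14.7 -0.4  0.7] 28.9083
eased [ 6.5 -0.5  1.1]
open 0.06185383695759038 [-1.1 -0.2  1.7]
31.7833 clip expected px [315.2379523  154.40476721]
```

View pics/fin.png

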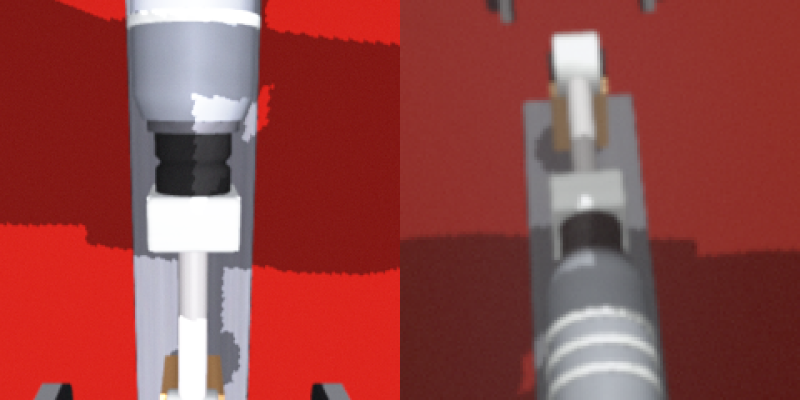

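Both views show the stop home against the body and the clip snapped on, square and flush against the stop, with the clip at about (193,222) in the left half. The gripper is clear of everything.

```bash
python3 -c "
from rig import manip
print(manip.sign_off())"
```

```text
the job is handed in; nothing more can be done
None
```

The job is handed in: the clip is snapped down on the shaft, square and flush against the bump stop, which is fully home; I held about 15 N for over a second, the highest force I read on the damper was about 20 N, and it took about 32 s.

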